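# Transfer the ring posts to the pick-up tray in reverse order

### The job

The finished rings stand on four coloured posts in the light wooden making tray, and the black pick-up tray is handed out from its other end. Move all four posts to the black tray in reverse order, one to each pocket: the post at the left end of the making tray goes to the right end of the black tray, and so on along the row. Leave them standing upright on the pocket floors, and do not drop or topple any on the way.

Things in the scene. Friction and masses are not known exactly. Their poses are not given: they have to be found in the camera images.
- post_red: loose ring post, upright, 75 mm tall, 50 to 100 g: a round wooden foot 34 mm in diameter and 8 mm high, above it a straight red stem 22 mm in diameter with a domed red top; a metal ring lies round the stem just above the foot. Origin: centre of the underside of the foot, z up the stem. It stands in the pocket of the light wooden tray that has the red pad
- post_yellow: loose ring post, upright, 75 mm tall, 50 to 100 g: a round wooden foot 34 mm in diameter and 8 mm high, above it a straight yellow stem 22 mm in diameter with a domed yellow top; a metal ring lies round the stem just above the foot. Origin: centre of the underside of the foot, z up the stem. It stands in the pocket of the light wooden tray that has the yellow pad
- post_green: loose ring post, upright, 75 mm tall, 50 to 100 g: a round wooden foot 34 mm in diameter and 8 mm high, above it a straight green stem 22 mm in diameter with a domed green top; a metal ring lies round the stem just above the foot. Origin: centre of the underside of the foot, z up the stem. It stands in the pocket of the light wooden tray that has the green pad
- post_blue: loose ring post, upright, 75 mm tall, 50 to 100 g: a round wooden foot 34 mm in diameter and 8 mm high, above it a straight blue stem 22 mm in diameter with a domed blue top; a metal ring lies round the stem just above the foot. Origin: centre of the underside of the foot, z up the stem. It stands in the pocket of the light wooden tray that has the blue pad
- pad_red: flat red felt pad, 46 x 44 mm, 3 mm thick, fixed on the floor of one pocket of the light wooden tray; it stays there and keeps showing in which pocket the red post stood at the start. Origin: centre of its underside
- pad_yellow: flat yellow felt pad, 46 x 44 mm, 3 mm thick, fixed on the floor of one pocket of the light wooden tray; it stays there and keeps showing in which pocket the yellow post stood at the start. Origin: centre of its underside
- pad_green: flat green felt pad, 46 x 44 mm, 3 mm thick, fixed on the floor of one pocket of the light wooden tray; it stays there and keeps showing in which pocket the green post stood at the start. Origin: centre of its underside
- pad_blue: flat blue felt pad, 46 x 44 mm, 3 mm thick, fixed on the floor of one pocket of the light wooden tray; it stays there and keeps showing in which pocket the blue post stood at the start. Origin: centre of its underside
- making_tray: making tray, light wood, with a coloured pad in each pocket and the four posts at the start: fixed open tray 62 mm (x) by 226 mm (y), 16 mm high, walls and floor 6 mm thick, with four equal open-topped pockets in one row along its y; pocket centres at y = +82.5, +27.5, -27.5 and -82.5 mm, x = 0; each pocket is about 50 mm square and 10 mm deep. Origin: centre of its underside; its y runs along the row, roughly to the robot's left
- pickup_tray: pick-up tray, black with plain grey pocket floors, empty at the start: fixed open tray 62 mm (x) by 226 mm (y), 16 mm high, walls and floor 6 mm thick, with four equal open-topped pockets in one row along its y; pocket centres at y = +82.5, +27.5, -27.5 and -82.5 mm, x = 0; each pocket is about 50 mm square and 10 mm deep. Origin: centre of its underside; its y runs along the row, roughly to the robot's left. Its pocket floors lie 6 mm above the table

How it is judged:
By the outcome, as a careful person would: the job done as asked, in the order asked, and still so for the second after the job is handed in, with the robot touching nothing.
It also fails if it takes over 109 s, if anything falls off the work surface, if the arm or the gripper's body presses on something with over 40 N, if the wrist force passes 120 N, or if a joint passes its speed limit or range.

### The arm

A 6-joint arm with a two-finger parallel gripper is mounted at the origin on the work surface. World frame = base frame: x ahead of the robot, y to its left, z up, the work surface at z = 0. Lengths are in m, angles in rad, forces in N, time in s.
With the tool pointing down it reaches from about 0.35 to 0.925 m from the base axis. Payload 6.4 kg.
Tool frame: the origin (TCP) lies at the very end of the fingers, on their centre line; the grasp point (between the pads) lies 19 mm behind it; y points along the fingers, x is the direction in which the jaws open and shut, and the axes are right-handed (so a half turn about y gives the same grasp; the last joint's range is limited). The gripper opens to 85 mm and grips with 20 to 120 N. Pads are 22 mm wide; open, the fingers measure 114 mm over their backs; the gripper's body (76 mm by 85 mm) begins 54 mm behind the grasp point. The pads swing forward as they close: fully open they stand 13 mm farther back than shut.
Start: joints at [-1.351, 0.245, 1.558, -0, 1.339, -0.174], TCP at [0.249, -0.6, 0.231] pointing down, gripper open.
Joint ranges: [-3.13, 3.13], [-1.02, 2.26], [0.13, 2.54], [-0.95, 4.09], [0.21, 2.88], [-2.74, 2.74]. Speed limits (rad/s): [2.57, 2.57, 3.14, 3.14, 3.14, 3.14].

### API

Orientations are given as [roll, pitch, yaw] about the fixed x, y, z axes, in that order (R = Rz(yaw) Ry(pitch) Rx(roll)).
In Python, from cell import monitor, read_camera, get_calibration, sign_off gives the robot as it stands. The module is installed in compiled form; this text tells all that it offers.
- The arm moves only by the shell command python3 -m inch 'ROWS' [OPENING] [FORCE]. ROWS is JSON, a list of rows, each a list of 2 entries, a list of its own where there are three numbers: the shift along the tool's x, y, z in mm, then the turn about the tool's y in rad. A call has exactly 5 rows; each row shifts and turns the commanded pose from where the row before left it, along the tool's axes as they then stand; what a row does not reach is not made up. A row lasts 1/10 s, in which the tool goes at most 50 mm and 8.59 degrees, less where a joint would pass 70% of its speed; a pose out of reach is approached as far as the arm can. A call is refused whole if a number of a shift passes 50 or a number of a turn 0.15, either way. A call with a gripper value outside its range is refused whole. OPENING is the opening, from 0 (shut) to 1 (fully open), set as the call begins (- or left out, the last holds). The fingers move at their own pace and stop on an object; FORCE is the grip in N (left out, the last holds). Time passes only in rows, so rows that do not move let the fingers close, or fill a call up. It gives the time, the measured TCP pose, the force and the opening at its end, in the units of the state.
- monitor.state(): the state, without advancing time (a new reading comes with each control period).
- read_camera(name): name is "scene" or "top" or "wrist"; returns the picture (400x640x3 uint8, red, green, blue); there is no depth.
- get_calibration(name): a dict with "vfov" (degrees; the focal length in pixels is half the picture's height over the tangent of half this angle, whatever the lens; pixels are square), "cx", "cy" (the principal point, pixels), "eye" and "orientation" of the camera in the world. Camera axes: x right, y up, looking along -z (the intrinsics and any distortion apply to the point x, -y, -z); pixel columns grow to the right and rows downward; lengths in m; the calibration is good to about 2 mm. The wrist camera is an equidistant fisheye: a pixel r from the principal point sees the ray r / f radians off the axis. A picture is of the moment at which its call begins: read the wrist's pose just before it. get_calibration takes no time and is no camera call; for the wrist camera it gives the pose at the moment of the call.
- sign_off(): hands the job in, once; it reports no verdict.
The state is a dict: "clock": time; "qpos": joint angles; "dq": joint speeds; "effort": joint torques, N m; "eef_pos": TCP position; "tool_rot": TCP orientation; "wrist_force": force on the tool from outside, world axes, zero at the start; "ft_torque": the same for the moment, N m; "width": finger opening in m.
Only numpy, scipy, OpenCV 4.12 (cv2) and the standard library are available. Lean on these libraries where they do the work, as an engineer would, in place of code of your own. Each camera call takes 0.05 s, during which the arm holds its last target.

## Working session

There is one attempt and no reset: what is moved stays moved. The work goes in short steps, Python scripts to look and compute and a shell command to move; the robot and the scene stay as the last step left them, time stands still between calls to the robot, and variables do not carry over. Pictures are saved under pics/ and viewed, and the job is handed in when it is done.

```bash
mkdir -p pics
python3 - <<'E'
from cell import monitor, read_camera, get_calibration
import cv2
s=monitor.state();print(s)
for n in("scene","top"):
    im=read_camera(n);cv2.imwrite(f"pics/{n}0.png",im[:,:,::-1]);print(get_calibration(n))
print(get_calibration("wrist"))
E
```

```text
{'clock': 0.0, 'qpos': array([-1.35111737e+00,  2.45832639e-01,  1.55902868e+00,  1.44530200e-05,
        1.33872199e+00, -1.74111469e-01]), 'dq': array([-9.49561463e-05, -8.45692237e-04, -5.25510736e-04, -9.64682882e-04,
       -9.58615786e-06,  7.31129470e-04]), 'effort': array([-5.28174496e-04, -4.29510462e+01, -3.26130581e+01, -1.66665877e-04,
        5.27763041e-03,  1.92857851e-05]), 'eef_pos': array([ 0.24927538, -0.59968471,  0.23016058]), 'tool_rot': array([-1.57043763,  0.00195812, -1.17700889]), 'wrist_force': array([0.44324802, 0.16961968, 0.17751662]), 'ft_torque': array([ 0.02379544, -0.03974372,  0.03229087]), 'width': 0.0848779363191449}
{'vfov': 51.31140076678938, 'cx': 315.0903634114073, 'cy': 209.1176854092737, 'eye': array([ 1.10478936, -0.44777807,  0.55722491]), 'orientation': array([0.96507885, 0.02074638, 0.91437947])}
{'vfov': 53.47834287533591, 'cx': 327.171293916138, 'cy': 193.17369123156027, 'eye': array([ 0.42892861, -0.01547668,  0.68464592]), 'orientation': array([ 2.03422039e-01,  4.65224761e-04, -1.55491786e+00])}
{'vfov': 65.70646984690485, 'cx': 317.6304747379362, 'cy': 197.03324738694045, 'eye': array([ 0.31550019, -0.57184124,  0.37305253]), 'orientation': array([-2.87108669e-01,  1.06894715e-03, -1.17674421e+00])}
```

View pics/scene0.png

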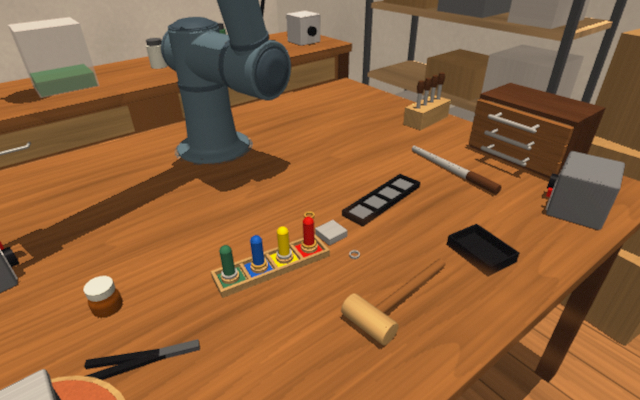

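View pics/top0.png

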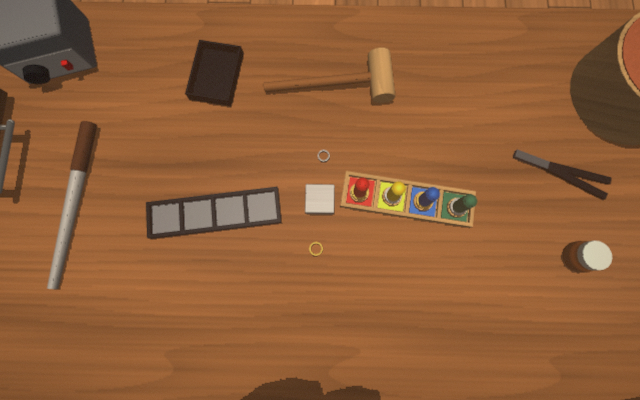

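Top view (image left is the robot's left): the making tray spans (342–475, 172–225), with red, yellow, blue and green running left to right. The black tray spans (147–281, 188–238) and is empty. So red goes to the pocket near (262,207), yellow to 230, blue to 198 and green to 166.

```bash
cat > h.py <<'E'
import numpy as np, cv2
from scipy.spatial.transform import Rotation as Ro
from cell import get_calibration
def ray(cal,px,fish=False):
    f=200/np.tan(np.radians(cal["vfov"])/2)
    px=np.atleast_2d(np.asarray(px,float)); a=(px-[cal["cx"],cal["cy"]])
    if fish:
        r=np.linalg.norm(a,axis=1,keepdims=True)+1e-9; th=r/f
        d=np.hstack([a/r*np.sin(th),np.cos(th)])
    else: d=np.hstack([a/f,np.ones((len(a),1))])
    d=d*[1,-1,-1]
    return cal["eye"], Ro.from_euler('xyz',cal["orientation"]).apply(d)
def plane(cal,px,z,fish=False):
    e,d=ray(cal,px,fish); t=(z-e[2])/d[:,2]; return e+d*t[:,None]
def proj(cal,P):
    f=200/np.tan(np.radians(cal["vfov"])/2)
    c=Ro.from_euler('xyz',cal["orientation"]).inv().apply(np.atleast_2d(P)-cal["eye"])
    return np.c_[cal["cx"]+f*c[:,0]/-c[:,2], cal["cy"]-f*c[:,1]/-c[:,2]]
E
python3 - <<'E'
import cv2,numpy as np
a=cv2.imread('pics/top0.png')
cv2.imwrite('pics/zA.png',cv2.resize(a[165:235,335:485],None,fx=5,fy=5,interpolation=cv2.INTER_CUBIC))
cv2.imwrite('pics/zB.png',cv2.resize(a[180:245,140:290],None,fx=5,fy=5,interpolation=cv2.INTER_CUBIC))
from h import *
cal=get_calibration("top")
hsv=cv2.cvtColor(a,cv2.COLOR_BGR2HSV)
def comps(m,lo,hi,roi):
    x0,y0,x1,y1=roi; mm=np.zeros_like(m); mm[y0:y1,x0:x1]=m[y0:y1,x0:x1]
    n,l,s,c=cv2.connectedComponentsWithStats(mm.astype(np.uint8))
    return [(i,s[i],c[i]) for i in range(1,n) if lo<s[i,4]<hi],l
grey=((hsv[:,:,1]<40)&(hsv[:,:,2]>90))
o,l=comps(grey,200,2000,(140,180,290,245))
P=[]
for i,s,c in o:
    p=plane(cal,c,0.006)[0]; P.append(p); print("pocket",c.round(1),s[4],p.round(4))
P=np.array(P); 
print(np.linalg.norm(np.diff(P[np.argsort(-P[:,1])],axis=0),axis=1))
# black rim
dark=(hsv[:,:,2]<60).astype(np.uint8); dark[:, :140]=0;dark[:,290:]=0;dark[:182]=0;dark[245:]=0
cn=max(cv2.findContours(dark,0,2)[0],key=cv2.contourArea); r=cv2.minAreaRect(cn); b=cv2.boxPoints(r); print(r, plane(cal,b,0.016).round(4))
E
```

```text
pocket [261.4 206.7] 717 [0.5432 0.1007 0.006 ]
pocket [229.5 210.6] 720 [0.5354 0.1555 0.006 ]
pocket [197.6 214.4] 718 [0.5279 0.2103 0.006 ]
pocket [165.4 218.1] 706 [0.5206 0.2651 0.006 ]
[0.05529575 0.05529812 0.05531856]
((152.0, 218.5), (10.0, 31.0), 0.0) [[0.4918 0.2894 0.016 ]
 [0.5448 0.2951 0.016 ]
 [0.5451 0.2779 0.016 ]
 [0.4921 0.2725 0.016 ]]
```

View pics/zA.png

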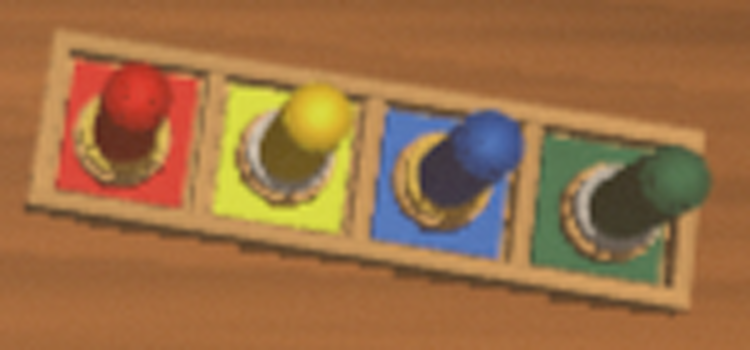

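View pics/zB.png

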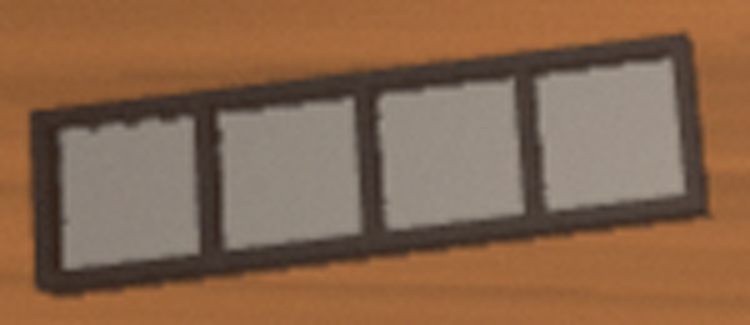

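Run:
```python
from h import *
cal=get_calibration("top")
u=lambda p:(np.array(p,float)+.5)/5-.5+[335,165]
dome=dict(red=(136,97),yellow=(319,118),blue=(488,145),green=(675,182))
foot=dict(red=(123,140),yellow=(288,158),blue=(443,182),green=(613,212))
for k in dome:
    print(k,plane(cal,u(dome[k]),0.073)[0].round(4),plane(cal,u(foot[k]),0.015)[0].round(4))
c=plane(cal,u([(58,30),(705,132),(688,308),(28,207)]),0.016); print(c.round(4))
print(np.linalg.norm(c-np.roll(c,1,0),axis=1), c.mean(0))
d=(c[0]+c[3]-c[1]-c[2])/2; psi=np.arctan2(-d[0],d[1]); print("yaw",psi)
for y in(82.5,27.5,-27.5,-82.5): print((c.mean(0)+y/1000*np.array([-np.sin(psi),np.cos(psi),0])).round(4))
ub=lambda p:(np.array(p,float)+.5)/5-.5+[140,180]
c=plane(cal,ub([(30,112),(688,35),(708,213),(42,293)]),0.016); print(c.round(4))
print(np.linalg.norm(c-np.roll(c,1,0),axis=1), c.mean(0))
d=(c[0]+c[3]-c[1]-c[2])/2; psi=np.arctan2(-d[0],d[1]); print("yaw",psi)
for y in(82.5,27.5,-27.5,-82.5): print((c.mean(0)+y/1000*np.array([-np.sin(psi),np.cos(psi),0])).round(4))
```

```text
red [ 0.5707 -0.0677  0.073 ] [ 0.5689 -0.0681  0.015 ]
yellow [ 0.5649 -0.1254  0.073 ] [ 0.5635 -0.1249  0.015 ]
blue [ 0.557  -0.1784  0.073 ] [ 0.5559 -0.1779  0.015 ]
green [ 0.5461 -0.2365  0.073 ] [ 0.5464 -0.2357  0.015 ]
[[ 0.6075 -0.0454  0.016 ]
 [ 0.5747 -0.2684  0.016 ]
 [ 0.5137 -0.259   0.016 ]
 [ 0.5448 -0.0356  0.016 ]]
[0.06341744 0.2253416  0.06169842 0.22558933] [ 0.56016385 -0.15211187  0.016     ]
yaw -0.14215096736071223
[ 0.5719 -0.0704  0.016 ]
[ 0.5641 -0.1249  0.016 ]
[ 0.5563 -0.1793  0.016 ]
[ 0.5485 -0.2338  0.016 ]
[[0.5465 0.2976 0.016 ]
 [0.5771 0.0734 0.016 ]
 [0.5154 0.0641 0.016 ]
 [0.4848 0.2869 0.016 ]]
[0.06260818 0.22628277 0.06236158 0.22489704] [0.53093843 0.1805274  0.016     ]
yaw 0.13592272433680214
[0.5198 0.2623 0.016 ]
[0.5272 0.2078 0.016 ]
[0.5347 0.1533 0.016 ]
[0.5421 0.0988 0.016 ]
```

```bash
python3 -m inch '[[[0,0,0],-0.147],[[0,0,0],-0.147],[[0,0,0],-0.147],[[0,0,0],-0.147],[[0,0,0],-0.147]]' 1 40; python3 -m inch '[[[0,0,0],-0.147],[[0,0,0],-0.147],[[0,0,0],-0.147],[[0,0,0],0],[[0,0,0],0]]'
```

```text
clock: 0.6
eef_pos: [0.2493, -0.5999, 0.2306]
tool_rot: [-1.57, 0.001, -0.436]
wrist_force: [-0.1, -0.8, -0.5]
width: 0.0853
clock: 1.1
eef_pos: [0.2493, -0.6, 0.2308]
tool_rot: [-1.57, 0.0, -0.004]
wrist_force: [-0.2, -0.5, -0.1]
width: 0.0854
```

```bash
python3 -m inch '[[[23,5,38],0],[[23,5,38],0],[[23,5,38],0],[[23,5,38],0],[[23,5,38],0]]'; python3 -m inch '[[[23,5,38],0],[[23,5,38],0],[[23,5,38],0],[[23,5,38],0],[[23,5,38],0]]';python3 -m inch '[[[23,5,38],0],[[23,5,38],0],[[23,5,38],0],[[23,5,38],0],[[0,0,0],0]]'
python3 -m inch '[[[0,0,0],0],[[0,0,0],0],[[0,0,0],0],[[0,0,0],0],[[0,0,0],0]]'
python3 - <<'E'
from cell import read_camera
import cv2
cv2.imwrite("pics/w1.png",read_camera("wrist")[:,:,::-1])
E
```

```text
clock: 1.6
eef_pos: [0.3652, -0.4088, 0.2061]
tool_rot: [-1.571, -0.0, -0.004]
wrist_force: [0.5, 0.8, 0.7]
width: 0.0855
clock: 2.1
eef_pos: [0.4805, -0.2188, 0.1813]
tool_rot: [-1.571, -0.0, -0.004]
wrist_force: [0.2, -0.1, 0.6]
width: 0.0854
clock: 2.6
eef_pos: [0.573, -0.0644, 0.1605]
tool_rot: [-1.569, 0.001, 0.002]
wrist_force: [-1.0, -1.0, -0.7]
width: 0.0852
clock: 3.1
eef_pos: [0.5718, -0.0694, 0.1615]
tool_rot: [-1.571, -0.0, -0.003]
wrist_force: [1.0, -0.2, -0.2]
width: 0.0848
```

View pics/w1.png

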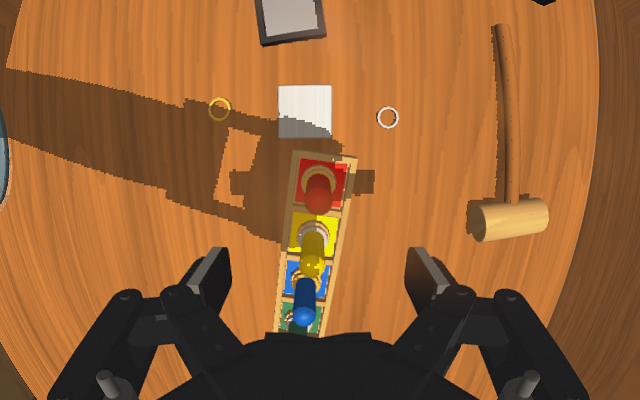

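The wrist view shows the red dome at about (318,203), with the fingers straddling the row at columns 220 and 420. I'll check this against the top-view estimate.

Run:
```python
from h import *
from cell import monitor
cal=get_calibration("wrist")
print(plane(cal,[(318,203),(313,263),(304,316)],0.073,True).round(4), plane(cal,[(318,184)],0.017,True).round(4), monitor.state()["eef_pos"])
```

```text
[[ 0.5718 -0.07    0.073 ]
 [ 0.5675 -0.1232  0.073 ]
 [ 0.5586 -0.1807  0.073 ]] [[ 0.5718 -0.0687  0.017 ]] [ 0.57178438 -0.06920212  0.16142819]
```

```bash
python3 -m inch '[[[0,40,0],0],[[0,40,0],0],[[0,28,0],0],[[0,15,0],0],[[0,0,0],0]]'; python3 -m inch '[[[0,0,0],0],[[0,0,0],0],[[0,0,0],0],[[0,0,0],0],[[0,0,0],0]]' 0 40; python3 -m inch '[[[0,0,0],0],[[0,0,0],0],[[0,0,0],0],[[0,0,0],0],[[0,0,0],0]]'; python3 -m inch '[[[0,0,0],0],[[0,-5,0],0],[[0,-10,0],0],[[0,-15,0],0],[[0,-10,0],0]]'
python3 - <<'E'
from cell import read_camera
import cv2
cv2.imwrite("pics/w2.png",read_camera("wrist")[:,:,::-1])
E
```

```text
clock: 3.65
eef_pos: [0.5704, -0.0682, 0.0363]
tool_rot: [-1.569, 0.004, -0.001]
wrist_force: [-0.6, -0.3, -0.1]
width: 0.0858
clock: 4.15
eef_pos: [0.5725, -0.0688, 0.0393]
tool_rot: [-1.571, -0.001, -0.001]
wrist_force: [-0.5, 0.2, 3.4]
width: 0.0209
clock: 4.65
eef_pos: [0.5725, -0.0687, 0.0393]
tool_rot: [-1.571, -0.001, -0.001]
wrist_force: [-1.2, -0.3, 5.5]
width: 0.0212
clock: 5.15
eef_pos: [0.5726, -0.0688, 0.0802]
tool_rot: [-1.571, -0.002, -0.001]
wrist_force: [-0.0, -0.5, -0.2]
width: 0.0213
```

View pics/w2.png

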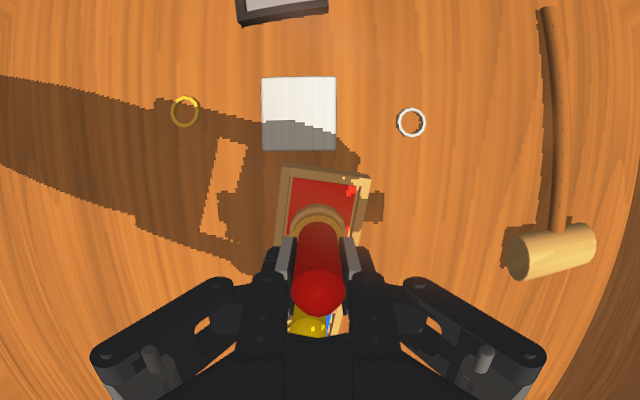

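The red post is held: width is 21 mm and it shows upright at (318,290) between the pads. I'll lift further and move across.

```bash
python3 -m inch '[[[0,-25,0],0],[[0,-30,0],0],[[-2,0,15],0],[[-6,0,30],0],[[-7,0,38],0]]'; python3 -m inch '[[[-7,0,40],0],[[-6,0,30],0],[[-2,0,15],0],[[0,0,0],0],[[0,0,0],0]]'
python3 - <<'E'
from h import *
from cell import read_camera,monitor
cal=get_calibration("wrist")
cv2.imwrite("pics/w3.png",read_camera("wrist")[:,:,::-1]);cv2.imwrite("pics/t3.png",read_camera("top")[:,:,::-1])
print(monitor.state()["eef_pos"])
E
```

```text
clock: 5.7
eef_pos: [0.5566, 0.015, 0.1331]
tool_rot: [-1.571, -0.0, -0.003]
wrist_force: [0.1, -0.3, -1.2]
width: 0.0211
clock: 6.2
eef_pos: [0.5421, 0.0992, 0.133]
tool_rot: [-1.571, 0.0, -0.001]
wrist_force: [-0.4, -0.3, -0.9]
width: 0.0212
[0.54240269 0.09843793 0.13317708]
```

View pics/w3.png

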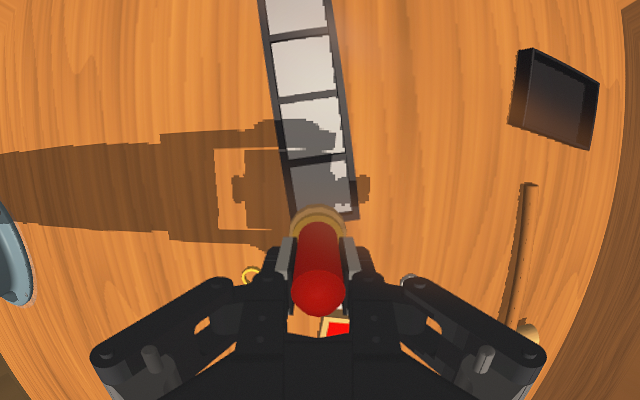

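Run:
```python
from h import *
cal=get_calibration("wrist")
print(plane(cal,[(359,219),(317,161),(306,97)],0.016,True).round(4))
```

```text
[[0.5793 0.0732 0.016 ]
 [0.5416 0.1259 0.016 ]
 [0.5326 0.1801 0.016 ]]
```

```bash
python3 -m inch '[[[0,30,1],0],[[0,30,0],0],[[0,20,0],0],[[0,8,0],0],[[0,0,0],0]]'; python3 -m inch '[[[0,3,0],0],[[0,2,0],0],[[0,2,0],0],[[0,0,0],0],[[0,0,0],0]]'
```

```text
clock: 6.8
eef_pos: [0.5416, 0.0996, 0.0443]
tool_rot: [-1.571, 0.002, -0.002]
wrist_force: [-0.8, -0.5, -0.4]
width: 0.0209
clock: 7.3
eef_pos: [0.5423, 0.1005, 0.0386]
tool_rot: [-1.571, -0.001, -0.001]
wrist_force: [-0.2, -0.4, -1.3]
width: 0.0209
```

```bash
python3 -m inch '[[[0,1,0],0],[[0,0.5,0],0],[[0,0.5,0],0],[[0,0,0],0],[[0,0,0],0]]'
```

```text
clock: 7.8
eef_pos: [0.5421, 0.1005, 0.0363]
tool_rot: [-1.571, -0.0, -0.001]
wrist_force: [-0.8, 0.9, 0.0]
width: 0.0212
```

```bash
python3 -m inch '[[[0,0.5,0],0],[[0,0.5,0],0],[[0,0,0],0],[[0,0,0],0],[[0,0,0],0]]'
```

```text
clock: 8.3
eef_pos: [0.5422, 0.1005, 0.0363]
tool_rot: [-1.571, 0.0, -0.001]
wrist_force: [-4.4, -0.2, 8.4]
width: 0.0209
```

Contact registers at TCP z = 0.0363, with 8 N. I'll release.

```bash
python3 -m inch '[[[0,0,0],0],[[0,0,0],0],[[0,0,0],0],[[0,0,0],0],[[0,0,0],0]]' 1; python3 -m inch '[[[0,-20,0],0],[[0,-40,0],0],[[0,-40,0],0],[[0,-20,0],0],[[0,0,0],0]]'
python3 - <<'E'
from cell import read_camera
import cv2
cv2.imwrite("pics/w4.png",read_camera("wrist")[:,:,::-1])
E
```

```text
clock: 8.8
eef_pos: [0.5421, 0.1004, 0.0352]
tool_rot: [-1.571, 0.0, -0.001]
wrist_force: [0.4, 0.0, 0.0]
width: 0.0853
clock: 9.3
eef_pos: [0.5446, 0.1004, 0.1593]
tool_rot: [-1.571, -0.008, -0.001]
wrist_force: [0.6, -0.3, -0.4]
width: 0.0853
```

View pics/w4.png

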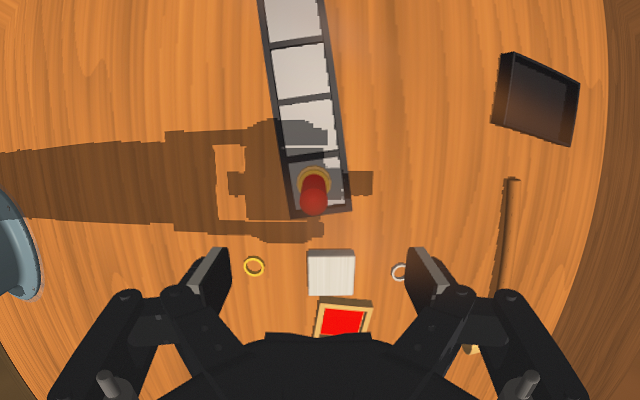

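Red stands in the right-end pocket, with its foot at about (314,182). Next is yellow.

```bash
python3 -m inch '[[[2,0,-22],0],[[4,0,-38],0],[[4,0,-38],0],[[4,0,-38],0],[[4,0,-38],0]]';python3 -m inch '[[[4,0,-33],0],[[2,0,-18],0],[[0,0,0],0],[[0,0,0],0],[[0,0,0],0]]'
python3 - <<'E'
from h import *
from cell import read_camera,monitor
cal=get_calibration("wrist")
cv2.imwrite("pics/w5.png",read_camera("wrist")[:,:,::-1])
print(monitor.state()["eef_pos"])
E
```

```text
clock: 9.85
eef_pos: [0.5586, -0.0746, 0.1528]
tool_rot: [-1.57, 0.004, -0.001]
wrist_force: [1.3, 0.7, 0.4]
width: 0.0852
clock: 10.35
eef_pos: [0.5655, -0.1231, 0.1546]
tool_rot: [-1.57, 0.001, 0.0]
wrist_force: [-0.7, 0.1, 0.0]
width: 0.0854
[ 0.56561531 -0.12309561  0.15484206]
```

View pics/w5.png

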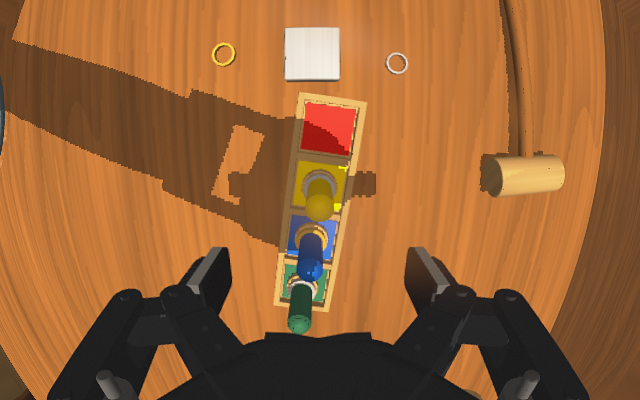

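```bash
python3 - <<'E'
from h import *
cal=get_calibration("wrist")
print(plane(cal,[(320,206),(310,271),(300,325)],0.073,True).round(4), plane(cal,[(320,187)],0.017,True).round(4))
E
python3 -m inch '[[[1,37,-1],0],[[0,38,-1],0],[[0,26,0],0],[[0,15,0],0],[[0,0,0],0]]'; python3 -m inch '[[[0,0,0],0],[[0,0,0],0],[[0,0,0],0],[[0,0,0],0],[[0,0,0],0]]' 0 40
```

```text
[[ 0.567  -0.1242  0.073 ]
 [ 0.5589 -0.1811  0.073 ]
 [ 0.549  -0.2403  0.073 ]] [[ 0.5674 -0.1238  0.017 ]]
clock: 10.9
eef_pos: [0.5654, -0.1251, 0.0372]
tool_rot: [-1.569, 0.004, 0.0]
wrist_force: [-0.9, -0.8, -0.7]
width: 0.0857
clock: 11.4
eef_pos: [0.5674, -0.1268, 0.0402]
tool_rot: [-1.571, -0.001, -0.001]
wrist_force: [0.3, 0.4, 2.5]
width: 0.0211
```

```bash
python3 -m inch '[[[0,0,0],0],[[0,-5,0],0],[[0,-25,0],0],[[0,-35,0],0],[[0,-30,0],0]]';python3 -m inch '[[[-2,0,15],0],[[-4,0,34],0],[[-5,0,45],0],[[-5,0,45],0],[[-5,0,45],0]]';python3 -m inch '[[[-5,0,45],0],[[-4,0,34],0],[[-2,0,15],0],[[0,0,0],0],[[0,0,0],0]]'
python3 - <<'E'
from h import *
from cell import read_camera,monitor
cal=get_calibration("wrist")
cv2.imwrite("pics/w6.png",read_camera("wrist")[:,:,::-1])
print(monitor.state()["eef_pos"])
E
```

```text
clock: 11.9
eef_pos: [0.5666, -0.1264, 0.1353]
tool_rot: [-1.571, 0.001, -0.001]
wrist_force: [0.7, 0.5, -0.0]
width: 0.0207
clock: 12.4
eef_pos: [0.5445, 0.0595, 0.133]
tool_rot: [-1.57, 0.002, -0.001]
wrist_force: [1.0, -1.1, -0.5]
width: 0.0208
clock: 12.9
eef_pos: [0.5348, 0.1509, 0.1337]
tool_rot: [-1.571, 0.001, -0.001]
wrist_force: [-0.4, -0.8, -0.2]
width: 0.0208
[0.53513033 0.1504436  0.13386684]
```

View pics/w6.png

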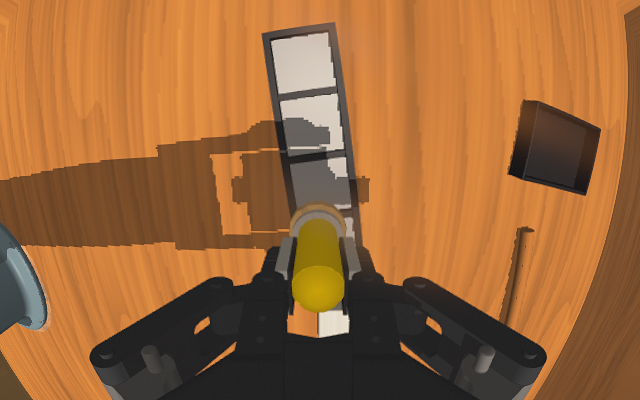

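```bash
python3 -m inch '[[[0,30,2],0],[[0,30,0],0],[[0,20,0],0],[[0,10,0],0],[[0,2,0],0]]'; python3 -m inch '[[[0,2,0],0],[[0,1,0],0],[[0,1,0],0],[[0,0,0],0],[[0,0,0],0]]'
```

```text
clock: 13.45
eef_pos: [0.5346, 0.1523, 0.0411]
tool_rot: [-1.571, 0.002, -0.003]
wrist_force: [0.1, 0.5, -0.5]
width: 0.0209
clock: 13.95
eef_pos: [0.5354, 0.1536, 0.0387]
tool_rot: [-1.571, -0.001, -0.001]
wrist_force: [-0.8, 0.2, -0.9]
width: 0.0209
```

```bash
python3 -m inch '[[[0,1,0],0],[[0,0.5,0],0],[[0,0,0],0],[[0,0,0],0],[[0,0,0],0]]'; python3 -m inch '[[[0,0.5,0],0],[[0,0,0],0],[[0,0,0],0],[[0,0,0],0],[[0,0,0],0]]'
```

```text
clock: 14.45
eef_pos: [0.5353, 0.1535, 0.0372]
tool_rot: [-1.571, -0.0, -0.001]
wrist_force: [-1.9, -0.7, 5.4]
width: 0.0213
clock: 14.95
eef_pos: [0.5354, 0.1535, 0.0372]
tool_rot: [-1.571, 0.0, -0.001]
wrist_force: [-3.8, 0.1, 9.3]
width: 0.0209
```

```bash
python3 -m inch '[[[0,0,0],0],[[0,0,0],0],[[0,0,0],0],[[0,0,0],0],[[0,0,0],0]]' 1; python3 -m inch '[[[0,-20,0],0],[[0,-40,0],0],[[0,-40,0],0],[[0,-20,0],0],[[0,0,0],0]]'
python3 - <<'E'
from cell import read_camera
import cv2
cv2.imwrite("pics/w7.png",read_camera("wrist")[:,:,::-1])
E
python3 -m inch '[[[1,0,-20],0],[[3,0,-40],0],[[3,0,-42],0],[[3,0,-42],0],[[3,0,-42],0]]';python3 -m inch '[[[3,0,-42],0],[[3,0,-42],0],[[3,0,-38],0],[[1,0,-24],0],[[0,0,0],0]]';python3 -m inch '[[[0,0,0],0],[[0,0,0],0],[[0,0,0],0],[[0,0,0],0],[[0,0,0],0]]'
python3 - <<'E'
from cell import read_camera
import cv2
cv2.imwrite("pics/w8.png",read_camera("wrist")[:,:,::-1])
a=cv2.imread("pics/w7.png");b=cv2.imread("pics/w8.png")
cv2.imwrite("pics/w78.png",cv2.hconcat([a[60:360,120:520],b[60:360,120:520]]))
E
```

```text
clock: 15.45
eef_pos: [0.5351, 0.1534, 0.0361]
tool_rot: [-1.571, 0.0, -0.001]
wrist_force: [0.5, -0.5, -0.0]
width: 0.0855
clock: 15.95
eef_pos: [0.5377, 0.1537, 0.1604]
tool_rot: [-1.57, -0.008, -0.001]
wrist_force: [0.5, 0.5, -0.8]
width: 0.0854
clock: 16.5
eef_pos: [0.5466, -0.0338, 0.1539]
tool_rot: [-1.57, 0.004, -0.001]
wrist_force: [0.0, 0.3, -0.2]
width: 0.0856
clock: 17.0
eef_pos: [0.5568, -0.1809, 0.154]
tool_rot: [-1.57, 0.003, -0.005]
wrist_force: [-0.7, 0.5, 0.3]
width: 0.0855
clock: 17.5
eef_pos: [0.5579, -0.1779, 0.1563]
tool_rot: [-1.571, -0.0, -0.0]
wrist_force: [0.9, -0.3, 0.2]
width: 0.0854
```

View pics/w78.png

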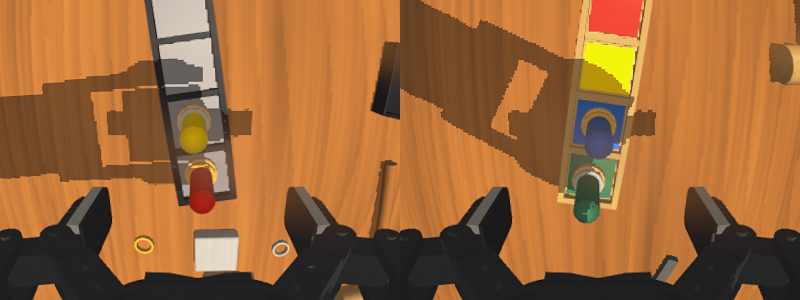

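Left: yellow and red both stand upright in pockets 3 and 4. Right: the blue dome is at about (318,205) in full-frame pixels, so it is centred, and green is at (307,272).

```bash
python3 - <<'E'
from h import *
cal=get_calibration("wrist")
print(plane(cal,[(318,205),(307,271)],0.073,True).round(4), plane(cal,[(318,186)],0.017,True).round(4))
E
python3 -m inch '[[[0,40,0],0],[[0,38,-1],0],[[0,26,0],0],[[0,14,0],0],[[0,0,0],0]]'; python3 -m inch '[[[0,0,0],0],[[0,0,0],0],[[0,0,0],0],[[0,0,0],0],[[0,0,0],0]]' 0 40
```

```text
[[ 0.5579 -0.1789  0.073 ]
 [ 0.5487 -0.2371  0.073 ]] [[ 0.5579 -0.1783  0.017 ]]
clock: 18.05
eef_pos: [0.5565, -0.1788, 0.0364]
tool_rot: [-1.569, 0.003, -0.001]
wrist_force: [-0.2, 0.7, -0.2]
width: 0.0853
clock: 18.55
eef_pos: [0.5585, -0.1799, 0.0393]
tool_rot: [-1.572, -0.002, -0.001]
wrist_force: [-0.5, 0.6, 3.5]
width: 0.0211
```

```bash
python3 -m inch '[[[0,0,0],0],[[0,-5,0],0],[[0,-25,0],0],[[0,-35,0],0],[[0,-30,0],0]]';python3 -m inch '[[[-2,0,18],0],[[-4,0,38],0],[[-3,0,45],0],[[-3,0,45],0],[[-3,0,45],0]]';python3 -m inch '[[[-3,0,45],0],[[-3,0,45],0],[[-3,0,45],0],[[-4,0,40],0],[[-3,0,21],0]]';python3 -m inch '[[[0,0,0],0],[[0,0,0],0],[[0,0,0],0],[[0,0,0],0],[[0,0,0],0]]'
python3 - <<'E'
from h import *
from cell import read_camera
cv2.imwrite("pics/w9.png",read_camera("wrist")[:,:,::-1])
E
```

```text
clock: 19.05
eef_pos: [0.5574, -0.1794, 0.1342]
tool_rot: [-1.57, 0.001, -0.001]
wrist_force: [0.7, -0.8, -1.0]
width: 0.0211
clock: 19.55
eef_pos: [0.5413, 0.0137, 0.1319]
tool_rot: [-1.57, 0.002, -0.001]
wrist_force: [0.9, -0.0, -0.4]
width: 0.021
clock: 20.05
eef_pos: [0.525, 0.2106, 0.1318]
tool_rot: [-1.571, 0.003, 0.002]
wrist_force: [0.0, -0.3, -1.3]
width: 0.0213
clock: 20.55
eef_pos: [0.5274, 0.2066, 0.1332]
tool_rot: [-1.571, 0.0, -0.002]
wrist_force: [-1.1, -0.3, -0.8]
width: 0.0209
```

View pics/w9.png

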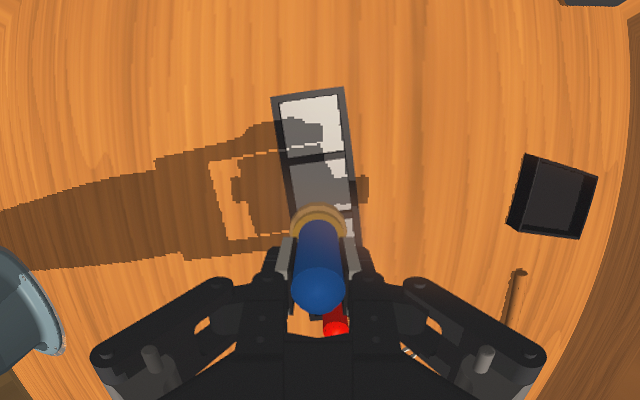

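Blue is held at (318,290), and one free pocket remains beyond at (310,125). I'll lower it; I expect contact at TCP z ≈ 0.0363.

```bash
python3 -m inch '[[[0,30,1],0],[[0,30,0],0],[[0,20,0],0],[[0,10,0],0],[[0,2,0],0]]'; python3 -m inch '[[[0,2,0],0],[[0,1,0],0],[[0,1,0],0],[[0,0,0],0],[[0,0,0],0]]'; python3 -m inch '[[[0,0.5,0],0],[[0,0.5,0],0],[[0,0,0],0],[[0,0,0],0],[[0,0,0],0]]'
```

```text
clock: 21.1
eef_pos: [0.5266, 0.208, 0.0402]
tool_rot: [-1.571, 0.002, -0.002]
wrist_force: [-0.6, -0.4, 0.1]
width: 0.0212
clock: 21.6
eef_pos: [0.5275, 0.2085, 0.0377]
tool_rot: [-1.571, -0.001, -0.001]
wrist_force: [-1.1, -0.6, -0.3]
width: 0.0211
clock: 22.1
eef_pos: [0.5272, 0.2085, 0.0363]
tool_rot: [-1.571, 0.0, -0.001]
wrist_force: [0.0, 0.3, -0.8]
width: 0.021
```

```bash
python3 -m inch '[[[0,0.5,0],0],[[0,0.5,0],0],[[0,0,0],0],[[0,0,0],0],[[0,0,0],0]]'
```

```text
clock: 22.6
eef_pos: [0.5273, 0.2085, 0.0363]
tool_rot: [-1.571, 0.0, -0.001]
wrist_force: [-2.5, -0.9, 7.5]
width: 0.0212
```

```bash
python3 -m inch '[[[0,0,0],0],[[0,0,0],0],[[0,0,0],0],[[0,0,0],0],[[0,0,0],0]]' 1; python3 -m inch '[[[0,-20,0],0],[[0,-40,0],0],[[0,-40,0],0],[[0,-20,0],0],[[0,0,0],0]]'
python3 - <<'E'
from cell import read_camera
import cv2
cv2.imwrite("pics/w10.png",read_camera("wrist")[:,:,::-1])
E
python3 -m inch '[[[1,0,-22],0],[[2,0,-42],0],[[2,0,-44],0],[[2,0,-44],0],[[2,0,-44],0]]';python3 -m inch '[[[2,0,-44],0],[[2,0,-44],0],[[2,0,-44],0],[[2,0,-44],0],[[2,0,-44],0]]';python3 -m inch '[[[2,0,-30],0],[[0,0,0],0],[[0,0,0],0],[[0,0,0],0],[[0,0,0],0]]'
python3 - <<'E'
from cell import read_camera
import cv2
cv2.imwrite("pics/w11.png",read_camera("wrist")[:,:,::-1])
a=cv2.imread("pics/w10.png");b=cv2.imread("pics/w11.png")
cv2.imwrite("pics/w1011.png",cv2.hconcat([a[60:360,120:520],b[60:360,120:520]]))
E
```

```text
clock: 23.1
eef_pos: [0.5272, 0.2085, 0.0351]
tool_rot: [-1.571, 0.0, -0.001]
wrist_force: [-0.7, -0.6, 0.0]
width: 0.0855
clock: 23.6
eef_pos: [0.5297, 0.209, 0.1594]
tool_rot: [-1.569, -0.008, -0.001]
wrist_force: [0.4, -0.1, -0.3]
width: 0.0854
clock: 24.15
eef_pos: [0.5345, 0.0111, 0.153]
tool_rot: [-1.57, 0.004, -0.001]
wrist_force: [1.1, -0.3, 0.5]
width: 0.085
clock: 24.65
eef_pos: [0.5444, -0.2087, 0.1528]
tool_rot: [-1.569, 0.003, -0.001]
wrist_force: [1.5, 0.2, 0.4]
width: 0.0857
clock: 25.15
eef_pos: [0.5475, -0.2361, 0.1546]
tool_rot: [-1.57, 0.001, 0.001]
wrist_force: [0.4, 0.7, -0.4]
width: 0.0854
```

View pics/w1011.png

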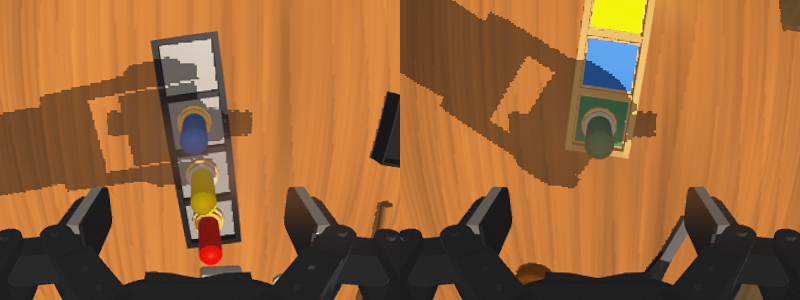

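Blue, yellow and red stand in order. Green is centred between the fingers, with its dome at about (319,205).

```bash
python3 -m inch '[[[0,40,0],0],[[0,38,0],0],[[0,26,0],0],[[0,13,0],0],[[0,0,0],0]]'; python3 -m inch '[[[0,0,0],0],[[0,0,0],0],[[0,0,0],0],[[0,0,0],0],[[0,0,0],0]]' 0 40
```

```text
clock: 25.7
eef_pos: [0.5467, -0.2363, 0.0366]
tool_rot: [-1.569, 0.003, -0.0]
wrist_force: [-0.2, 0.1, -0.2]
width: 0.0855
clock: 26.2
eef_pos: [0.5484, -0.2379, 0.0393]
tool_rot: [-1.572, -0.001, -0.001]
wrist_force: [-0.2, 0.7, 3.5]
width: 0.0212
```

```bash
python3 -m inch '[[[0,0,0],0],[[0,-5,0],0],[[0,-25,0],0],[[0,-35,0],0],[[0,-30,0],0]]';python3 -m inch '[[[-2,0,20],0],[[-2,0,40],0],[[-2,0,44],0],[[-2,0,44],0],[[-2,0,44],0]]';python3 -m inch '[[[-3,0,44],0],[[-2,0,44],0],[[-2,0,44],0],[[-2,0,44],0],[[-3,0,44],0]]';python3 -m inch '[[[-2,0,44],0],[[-2,0,28],0],[[-2,0,16],0],[[0,0,0],0],[[0,0,0],0]]'
python3 - <<'E'
from h import *
from cell import read_camera
cv2.imwrite("pics/w12.png",read_camera("wrist")[:,:,::-1])
E
```

```text
clock: 26.7
eef_pos: [0.5474, -0.2373, 0.1342]
tool_rot: [-1.57, 0.001, -0.001]
wrist_force: [0.1, 0.3, -0.5]
width: 0.0213
clock: 27.2
eef_pos: [0.5365, -0.0432, 0.1321]
tool_rot: [-1.57, 0.002, -0.001]
wrist_force: [0.5, -0.2, 0.4]
width: 0.0211
clock: 27.7
eef_pos: [0.5246, 0.1765, 0.1322]
tool_rot: [-1.571, 0.002, -0.001]
wrist_force: [0.9, -0.4, -0.3]
width: 0.0211
clock: 28.2
eef_pos: [0.5198, 0.2618, 0.1327]
tool_rot: [-1.572, 0.001, -0.001]
wrist_force: [-0.4, -0.3, -0.0]
width: 0.0212
```

View pics/w12.png

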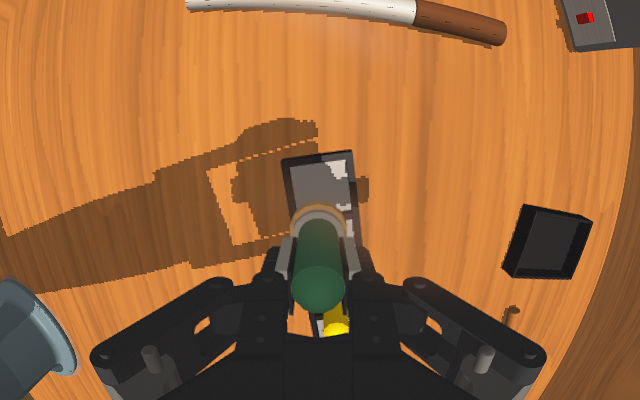

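Green is held upright at (318,285) over the last pocket, whose far edge is at about (320,155). I'll lower it.

```bash
python3 -m inch '[[[0,30,1],0],[[0,30,0],0],[[0,20,0],0],[[0,10,0],0],[[0,2,0],0]]'; python3 -m inch '[[[0,2,0],0],[[0,1,0],0],[[0,1,0],0],[[0,0,0],0],[[0,0,0],0]]'; python3 -m inch '[[[0,0.5,0],0],[[0,0.5,0],0],[[0,0.5,0],0],[[0,0,0],0],[[0,0,0],0]]'
```

```text
clock: 28.75
eef_pos: [0.5198, 0.2622, 0.0401]
tool_rot: [-1.572, 0.002, -0.003]
wrist_force: [0.1, 0.0, -1.3]
width: 0.0209
clock: 29.25
eef_pos: [0.5205, 0.2636, 0.0377]
tool_rot: [-1.571, -0.001, -0.001]
wrist_force: [-0.4, -0.7, -0.7]
width: 0.021
clock: 29.75
eef_pos: [0.5204, 0.2636, 0.0363]
tool_rot: [-1.571, 0.0, -0.001]
wrist_force: [-2.6, -0.6, 5.8]
width: 0.0209
```

Contact. I'll release, retract and back the arm out of the top view.

```bash
python3 -m inch '[[[0,0,0],0],[[0,0,0],0],[[0,0,0],0],[[0,0,0],0],[[0,0,0],0]]' 1; python3 -m inch '[[[0,-20,0],0],[[0,-40,0],0],[[0,-40,0],0],[[0,-40,0],0],[[0,-20,0],0]]'; python3 -m inch '[[[-5,-10,20],0],[[-10,0,40],0],[[-10,0,40],0],[[-10,0,40],0],[[-5,0,20],0]]';python3 -m inch '[[[0,0,0],0],[[0,0,0],0],[[0,0,0],0],[[0,0,0],0],[[0,0,0],0]]'
python3 - <<'E'
from h import *
from cell import read_camera
a=read_camera("top")[:,:,::-1].copy();b=read_camera("scene")[:,:,::-1].copy()
cv2.imwrite("pics/t13.png",a)
cv2.imwrite("pics/c13.png",cv2.vconcat([cv2.resize(a[165:265,130:330],(800,400)),cv2.resize(b[150:250,300:500],(400,200)).copy() if 0 else cv2.resize(b[150:200,300:500],(800,200))]))
cv2.imwrite("pics/s13.png",cv2.resize(b[120:300,200:450],None,fx=3,fy=3))
E
```

```text
clock: 30.25
eef_pos: [0.5202, 0.2634, 0.0357]
tool_rot: [-1.571, 0.0, -0.001]
wrist_force: [-0.4, -0.3, 0.3]
width: 0.0853
clock: 30.75
eef_pos: [0.522, 0.264, 0.2003]
tool_rot: [-1.569, -0.006, -0.001]
wrist_force: [0.3, 0.3, -0.5]
width: 0.0855
clock: 31.25
eef_pos: [0.4792, 0.4261, 0.2057]
tool_rot: [-1.57, 0.0, 0.001]
wrist_force: [-0.5, -0.4, 0.3]
width: 0.0854
clock: 31.75
eef_pos: [0.4809, 0.4227, 0.2059]
tool_rot: [-1.571, -0.0, -0.002]
wrist_force: [-0.5, -0.3, 0.6]
width: 0.0854
```

View pics/t13.png

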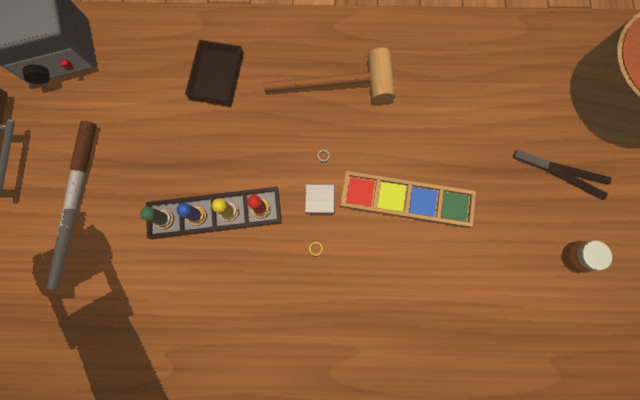

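View pics/s13.png

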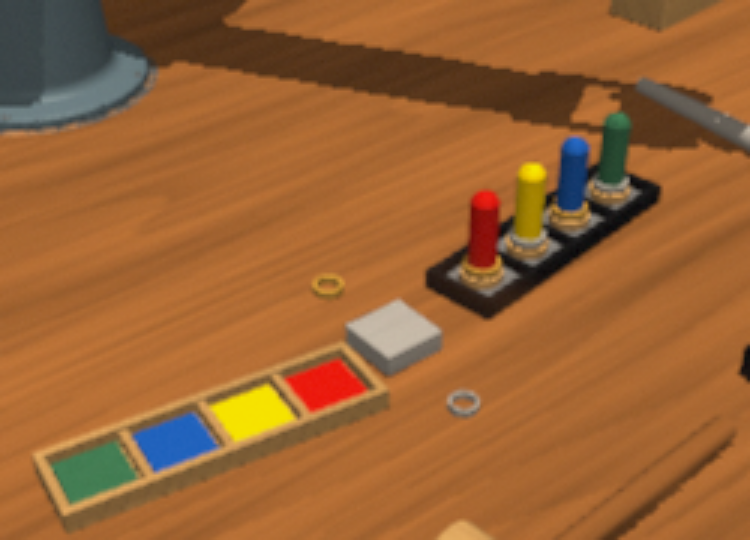

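In the top view, left to right, the black tray now holds green (150,214), blue (185,211), yellow (220,206) and red (256,202). In the scene view all four are upright, and the making tray shows only its pads. The order is mirrored as asked and the arm is clear.

```bash
python3 -c "
from cell import sign_off
print(sign_off())"
```

```text
the job is handed in; nothing more can be done
None
```

All four posts are in the black tray in reverse order, and I handed the job in at about 32 s. From the robot's left to right the tray now reads green, blue, yellow, red; the making tray read red, yellow, blue, green.

- **Placing:** I lowered each post until I felt 5 to 10 N of contact, then released it. That was the largest force in any reading, taken at the end of each call.
- **Last checks:** The final top and scene pictures show all four upright inside their pockets and the arm clear of them. The making tray holds only its pads, and nothing else has moved.
- **Disagreement:** The top and wrist cameras differed by about 2 mm on positions, well within the roughly 8 mm clearance round each foot. No checks failed.

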